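# Load the photometer's sample carrier and hold its shutter open

### The arm

A 7-joint arm with a two-finger parallel gripper is mounted at the origin on a cart in front of the work surface, level with it; the furniture and walls round the work are solid. World frame = base frame: x ahead of the robot, y to its left, z up, the work surface at z = 0. Lengths are in m, angles in rad, forces in N, time in s.
With the tool pointing down it reaches from about 0.4 to 0.85 m from the base axis. Payload 10.4 kg.
Tool frame: the origin (TCP) lies midway between the tips of the shut fingers; the grasp point (between the pads) lies 19 mm behind it; z points along the fingers, x is the direction in which the jaws open and shut, and the axes are right-handed (so a half turn about z gives the same grasp; the last joint's range is limited). The gripper opens to 87 mm and grips with 3 to 60 N. Pads are 19 mm wide; open, the fingers measure 117 mm over their backs; the gripper's body (75 mm by 190 mm) begins 51 mm behind the grasp point.
Start: joints at [-1.223, 0.332, -0.065, 1.46, 0.022, 1.35, -0.088], TCP at [0.226, 0.583, 0.223] pointing down, gripper open.
Joint ranges: [-2.6, 2.6], [-0.5, 2.12], [-1.47, 1.34], [0.16, 2.42], [-1.27, 4.41], [0.06, 2.06], [-2.6, 2.6]. Speed limits (rad/s): [2.22, 2.22, 2.79, 2.79, 3.14, 3.14, 3.14].

### API

Orientations are given as a unit quaternion [x, y, z, w].
In Python, from bench import r gives the robot as it stands. The module is installed in compiled form; this text tells all that it offers.
- The arm moves only by the tool play_rows, never from a script. Its argument "commands" is a list of rows, each a list of 7 numbers: the shift along the world's x, y, z in cm, then the turn, a rotation vector about the world's x, y, z in rad, then the finger opening in cm, from 0 to 8.7. A call has 1 to 20 rows; each row shifts and turns the commanded pose from where the row before left it; what a row does not reach is not made up. A row lasts 1/8 s, in which the tool goes at most 62.5 mm and 10.7 degrees, less where a joint would pass 70% of its speed; a pose out of reach is approached as far as the arm can. A call is refused whole if a number of a shift passes 6.25 or a number of a turn 0.188, either way. A call with a gripper value outside its range is refused whole. The fingers move at their own pace and stop on an object; "grip_force" is the grip in N (left out, the last holds). Time passes only in rows, so rows that do not move let the fingers close. It gives the time, the measured TCP pose, the force and the opening at its end, in the units of the state.
- r.read_state(): the state, without advancing time (a new reading comes with each control period).
- r.camera(name): name is "scene" or "top" or "wrist"; returns a dict with "img" (384x512x3 uint8, red, green, blue), "K" (3x3 intrinsics, pixels), "camera_from_world" (4x4, takes a point from world to camera coordinates). Camera axes: x right, y down, z forward; pixel columns grow to the right and rows downward; lengths in m; the calibration is good to about 2 mm. A picture is of the moment at which its call begins. There is no depth.
- r.close_job(): hands the job in, once; it reports no verdict.
The state is a dict: "time": time; "joint_positions": joint angles; "joint_vel": joint speeds; "joint_torque": joint torques, N m; "ee_pos": TCP position; "eef_rot": TCP orientation; "ft_force": force on the tool from outside, world axes, zero at the start; "torque": the same for the moment, N m; "width": finger opening in m.
Only numpy, scipy, OpenCV 4.12 (cv2) and the standard library are available. Lean on these libraries where they do the work, as an engineer would, in place of code of your own. Each camera call takes 0.05 s, during which the arm holds its last target. There are 200 camera calls.

### The job

Take the grey dust cap off the photometer's well and set it down gently on the worktop, knob up, clear of the instrument. Then, keeping the sample carrier upright (the vial inside is open), put it into the well with its two lugs in the two slots, push it down home against the spring and turn it clockwise (seen from above) about a quarter turn to the stop, which opens the light shutter. The shutter springs shut when let go, so finish still gripping the carrier, holding it down and turned to the stop while the reading is taken; do not disturb the glassware and bottles standing around.

Things in the scene. Friction and masses are not known exactly. Their poses are not given: they have to be found in the camera images.
- photometer: Bench photometer with off-white top and grey base, 190 mm deep (x) x 226 wide (y), case 80 mm high, slanted front panel with display and keys towards the robot. Fixed while you work, but stands differently each time. Origin: centre of its underside; x points from front panel to back, z up.
- well_mouth (a point): Centre of the mouth of the black round turret on the photometer (70 mm outside diameter, rim 120 mm above the worktop). z up along the well axis; x along the two entry slots (one at +x, one at -x, white marks beside them). Bore 40 mm diameter, slots 11 mm wide reaching 28 mm from the axis. Orange marks: where the lugs end up, clockwise of the slots.
- dust_cap: Loose grey dust cap closing the well at the start, 50 g; lifts straight off. Origin: centre of its underside, z up through the knob. Boss 36 mm in diameter and 6 mm high (hangs in the well mouth), then a disc 68 mm in diameter up to 13 mm, then an upright round knob 24 mm in diameter from 13 to 42 mm above the origin. Free worktop to set it on: round x 0.42, y 0.29 m.
- carrier: Loose sample carrier standing upright on the worktop, 71 mm high, about 150 g. Origin: centre of its foot; z up. Aluminium barrel 36 mm in diameter; two steel lugs of 7 mm round bar stick out along +x and -x to 26 mm from the axis, 12 mm above the foot; black flange 58 mm in diameter from 35 to 43 mm. A half turn makes no difference. The foot straddles the drive key in the well by itself.
- carrier_grip (a point): Middle of the carrier's blue wing grip, 57 mm above its foot: 44 mm long (along the carrier's x, in line with the lugs, white line on top), 16 mm thick (y), from 43 mm (flange) to 71 mm above the foot. Same axes as the carrier.
- well_floor (a joint): Sprung floor of the well, m pressed: 0 free, 0.008 at the bottom; 3 N to 7 N. The foot meets it 25 mm below the mouth; home is 33 mm (flange 2 mm above the rim). The carrier can turn only when pushed in 31 mm or more, its lugs then under the slots' roof; turned and not pushed, it rests against that roof at about 0.006.
- shutter (a joint): Angle of the shutter under the carrier's foot, rad: 0 closed, 1.15 fully open at a firm stop; grows clockwise seen from above. Its spring drives it back to 0 with 0.07 to 0.12 N m. The foot has about 0.2 rad of play on the key, so the carrier itself turns about 1.35 rad from the slots.
- beaker: Bystander: clear plastic beaker, 90 mm diameter, 104 mm high, left of the photometer. Origin: centre of underside.
- sample_bottle: Bystander: white open sample bottle, 58 mm diameter, 112 mm high, to the right behind the carrier. Origin: centre of underside.
- vial_white: Bystander: small vial with white cap, 25 mm diameter, 55 mm high. Origin: centre of underside.
- vial_blue: Bystander: small vial with blue cap, 25 mm diameter, 55 mm high. Origin: centre of underside.
- wash_bottle: Bystander: clear wash bottle with a spout, 69 mm diameter, 234 mm high, left of the photometer. Origin: centre of underside.
Things that resemble listed ones, but are neither listed nor needed, are in the scene too. Several things look just like the carrier: the one meant starts farthest from the robot's base.

How it is judged:
By the outcome, as a careful person would: the job done as asked, in the order asked, and still so for the second after the job is handed in, while the arm keeps its last pose, push and grip.
It also fails if it takes over 64 s, if anything falls off the work surface, if the arm or the gripper's body presses on something with over 40 N, if the wrist force passes 120 N, or if a joint passes its speed limit or range.

## Working session

There is one attempt and no reset: what is moved stays moved. The work goes in short steps, Python scripts to look and compute and a tool call to move; the robot and the scene stay as the last step left them, time stands still between calls to the robot, and variables do not carry over. Pictures are saved under pics/ and viewed, about 8 in all and at most 12, crops included, and the job is handed in when it is done.

Besides the shell and the picture viewer there is one more tool, called after "Request:" by a JSON object that holds its "api" and its "payload". play_rows: Moves the arm, as the interface text tells. Its arguments: {"type":"object","properties":{"commands":{"type":"array","items":{"type":"array","items":{"type":"number"}}},"grip_force":{"type":"number"}},"required":["commands"]}

```bash
mkdir -p pics; cat > h.py <<'E'
import numpy as np, cv2
from bench import r
def cam(n,f=None):
    c=r.camera(n); c['bgr']=c['img'][:,:,::-1].copy()
    if f: cv2.imwrite('pics/'+f,c['bgr'])
    return c
def ray(c,u,v,z):
    T=c['camera_from_world'];R=T[:3,:3];o=-R.T@T[:3,3]
    d=R.T@np.linalg.inv(c['K'])@np.array([u,v,1.]); return o+d*(z-o[2])/d[2]
def proj(c,p):
    T=c['camera_from_world'];q=c['K']@(T[:3,:3]@np.array(p)+T[:3,3]); return q[:2]/q[2]
E
python3 - <<'E'
from h import *
np.set_printoptions(precision=4,suppress=True)
a=cam('top','top0.png');b=cam('scene','sc0.png')
for c in (a,b):
    T=c['camera_from_world'];print(-T[:3,:3].T@T[:3,3],T[:3,2],c['K'][0,0]); print(ray(c,0,0,0),ray(c,511,383,0)) 
s=r.read_state();print(s)
E
```

```text
[0.2392 0.0259 1.3384] [ 0.0096 -0.1697 -0.9855] 352.0893104420859
[1.2778 1.0709 0.    ] [-0.253  -0.8845  0.    ]
[-0.242  -1.1311  1.1752] [-0.0081 -0.7837 -0.6211] 460.77204110224415
[-0.0815  3.5717  0.    ] [ 0.6349 -0.9174  0.    ]
{'time': 0.1, 'joint_positions': array([-1.2226,  0.3328, -0.0647,  1.4608,  0.0216,  1.3499, -0.0885]), 'joint_vel': array([ 0.0004, -0.0024,  0.0009, -0.001 ,  0.0009,  0.001 , -0.001 ]), 'joint_torque': array([  0.0011, -62.4549,   0.0244, -39.0718,  -0.0615,   0.0365,
         0.    ]), 'ee_pos': array([0.2264, 0.5822, 0.2219]), 'eef_rot': array([ 0.8253,  0.5647, -0.0005,  0.0004]), 'ft_force': array([-0.5082, -0.1089,  0.0035]), 'torque': array([-0.0509, -0.0176, -0.0381]), 'width': 0.08700038153690506}
```

View pics/top0.png

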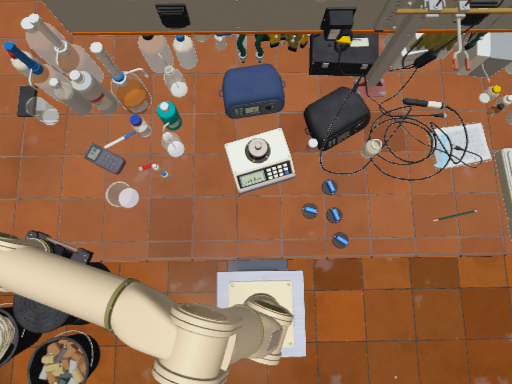

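View pics/sc0.png

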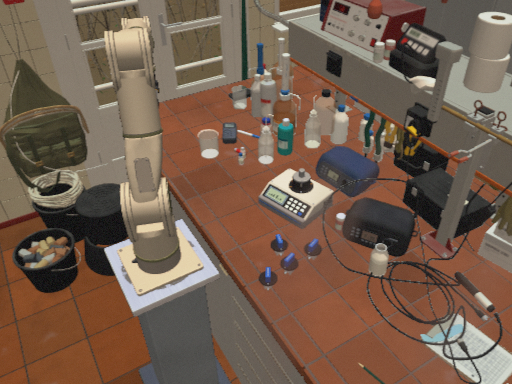

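The top view shows the photometer at (260,160) with its cap at (258,149). There are four carrier lookalikes, at (330,187), (311,211), (334,215) and (341,240). I'll measure them and look at one enlarged crop.

```bash
python3 - <<'E'
from h import *
np.set_printoptions(precision=4,suppress=True)
a=cam('top')
hsv=cv2.cvtColor(a['bgr'],cv2.COLOR_BGR2HSV)
m=cv2.inRange(hsv,(100,110,90),(125,255,255))
n,l,st,ce=cv2.connectedComponentsWithStats(m)
for i in range(1,n):
    x,y=ce[i]
    if st[i,4]>15 and 290<x<370 and 170<y<260:
        p=ray(a,x,y,.071); ys,xs=np.nonzero(l==i)
        P=np.array([ray(a,u,v,.071)[:2] for u,v in zip(xs,ys)]);
        w,V=np.linalg.eigh(np.cov(P.T)); print(ce[i],st[i,4],p,np.hypot(*p[:2]),'ang',np.degrees(np.arctan2(V[1,1],V[0,1])),4*np.sqrt(w))
crop=a['bgr'][120:255,215:390]; cv2.imwrite('pics/c1.png',cv2.resize(crop,None,fx=4.4,fy=4.4,interpolation=cv2.INTER_CUBIC))
for n_,u,v,z in [('knob',258,147,.149)]: print(n_,ray(a,u,v,z))
E
```

```text
[330.5455 186.1091] 55 [ 0.4512 -0.2652  0.071 ] 0.5233922512287285 ang -157.3883646411531 [0.0256 0.0548]
[310.7273 209.9455] 55 [ 0.3649 -0.1888  0.071 ] 0.4108712813794964 ang 73.73693872433897 [0.0226 0.053 ]
[335.2881 214.0678] 59 [ 0.3486 -0.277   0.071 ] 0.4452673200533339 ang -158.03344447917607 [0.0254 0.0532]
[341.2069 239.6897] 58 [ 0.2569 -0.2931  0.071 ] 0.38976380026169705 ang 56.05972972076982 [0.0233 0.0517]
knob [ 0.5804 -0.0006  0.149 ]
```

View pics/c1.png

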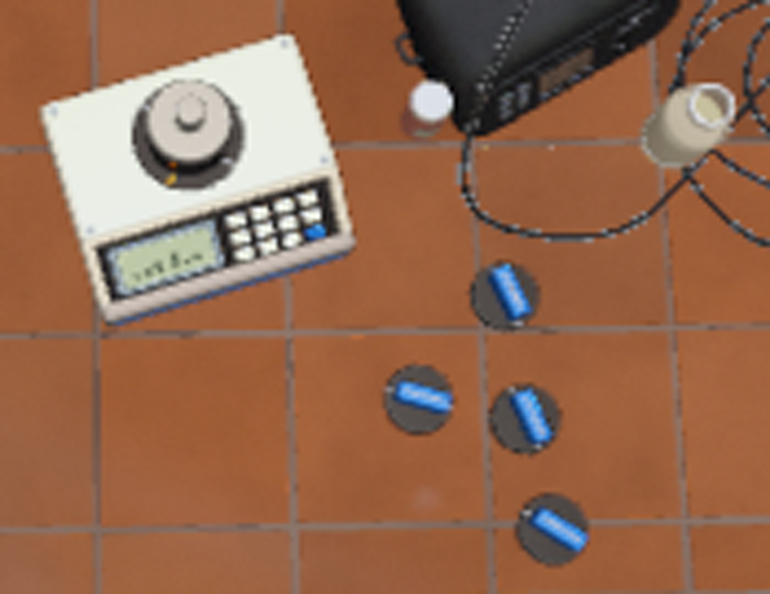

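The candidates are (330,186) at 0.523 m, (335,214) at 0.445 m, (311,210) at 0.411 m and (341,240) at 0.390 m. The crop confirms that the one at px (330,186) is farthest from the base and nearest the white vial, so that is the carrier. Next I move above the cap.

Request:
{"api": "play_rows", "payload": {"commands": [[2.5, -4.1, 0.3, 0, 0, 0, 8.7], [2.5, -4.1, 0.3, 0, 0, 0, 8.7], [2.5, -4.1, 0.3, 0, 0, 0, 8.7], [2.5, -4.1, 0.3, 0, 0, 0, 8.7], [2.5, -4.1, 0.3, 0, 0, 0, 8.7], [2.5, -4.1, 0.3, 0, 0, 0, 8.7], [2.5, -4.1, 0.3, 0, 0, 0, 8.7], [2.5, -4.1, 0.3, 0, 0, 0, 8.7], [2.5, -4.1, 0.3, 0, 0, 0, 8.7], [2.5, -4.1, 0.3, 0, 0, 0, 8.7], [2.5, -4.1, 0.3, 0, 0, 0, 8.7], [2.5, -4.1, 0.3, 0, 0, 0, 8.7], [2.5, -4.1, 0.3, 0, 0, 0, 8.7], [2.5, -4.1, 0.3, 0, 0, 0, 8.7], [0, 0, 0, 0, 0, 0, 6]]}}

```text
time: 2.02
ee_pos: [0.5773, 0.0042, 0.2644]
eef_rot: [0.827, 0.562, -0.001, 0.001]
ft_force: [-0.5, 0.2, -0.8]
width: 0.0828
```

```bash
python3 - <<'E'
from h import *
np.set_printoptions(precision=4,suppress=True)
s=r.read_state();print(s['ee_pos'],s['eef_rot'],s['joint_positions'])
w=cam('wrist','w1.png');T=w['camera_from_world'];print('cam',-T[:3,:3].T@T[:3,3],w['K'][0,0])
b=cam('scene');a=cam('top')
print('top knob',ray(a,258.2,144.5,.156),'w proj of that',proj(w,ray(a,258.2,144.5,.156)))
E
```

```text
[0.5773 0.0042 0.2644] [ 0.827   0.5621 -0.0006  0.0008] [-0.4795  0.2118  0.463   1.5511 -0.0934  1.4012  1.1843]
cam [0.5011 0.0358 0.4276] 299.9580612538029
top knob [ 0.5874 -0.0013  0.156 ] w proj of that [250.8365 201.0488]
```

View pics/w1.png

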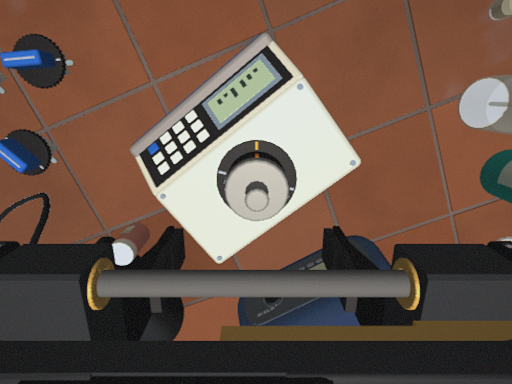

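The wrist view shows the cap disc near (257,188), the knob near (257,198), the turret ring around (257,180), white marks at about (222,174) and (293,190), and the orange mark at (257,147). I'll refine these by fitting circles on planes at the known heights.

```bash
cat > m.py <<'E'
from h import *
np.set_printoptions(precision=4,suppress=True)
w=cam('wrist')
def circ(P):
    A=np.c_[2*P,np.ones(len(P))];s=np.linalg.lstsq(A,(P**2).sum(1),rcond=None)[0];return s[:2],np.sqrt(s[2]+s[:2]@s[:2])
hsv=cv2.cvtColor(w['bgr'],cv2.COLOR_BGR2HSV);g=cv2.cvtColor(w['bgr'],cv2.COLOR_BGR2GRAY)
# outer turret edge & disc edge: radial scan from the predicted axis
def scan(c0,z,r0,r1,sign):
    out=[]
    for t in np.radians(np.arange(0,360,3)):
        rs=np.arange(r0,r1,.0004);px=np.array([proj(w,[c0[0]+q*np.cos(t),c0[1]+q*np.sin(t),z]) for q in rs],np.float32)
        v=cv2.remap(g,px[:,0][None],px[:,1][None],cv2.INTER_LINEAR)[0].astype(float)
        d=cv2.GaussianBlur(np.gradient(v)[None],(0,0),2)[0]*sign; i=d[4:-4].argmax()+4
        if d[i]>2: out.append([c0[0]+rs[i]*np.cos(t),c0[1]+rs[i]*np.sin(t)])
    P=np.array(out)
    for _ in range(4):
        c,R=circ(P); e=abs(np.linalg.norm(P-c,axis=1)-R); P=P[e<max(2.0*np.median(e),.0006)]
    return c,R,len(P)
E
python3 - <<'E'
from m import *
c0=ray(w,257,198,.156)[:2];print('c0',c0)
for z,r0,r1,s,n in [(.12,.028,.045,1,'turret .035'),(.127,.024,.042,-1,'disc .034'),(.156,.005,.019,-1,'knob .012')]:
    for k in range(2): c,R,N=scan(c0 if k==0 else c,z,r0,r1,s)
    print(n,c,R,N)
for u,v in [(222,174),(293,190),(257,147)]: print(ray(w,u,v,.12))
cv2.imwrite('pics/w1c.png',cv2.resize(w['bgr'][130:240,200:320],None,fx=5,fy=5,interpolation=cv2.INTER_CUBIC))
E
```

```text
c0 [0.5854 0.0109]
turret .035 [0.5865 0.0055] 0.0384238952514439 51
disc .034 [0.5874 0.0048] 0.03234216902266248 87
knob .012 [0.5877 0.0044] 0.010105679409458833 105
[ 0.5585 -0.0178  0.12  ]
[0.6022 0.0463 0.12  ]
[0.5452 0.0267 0.12  ]
```

View pics/w1c.png

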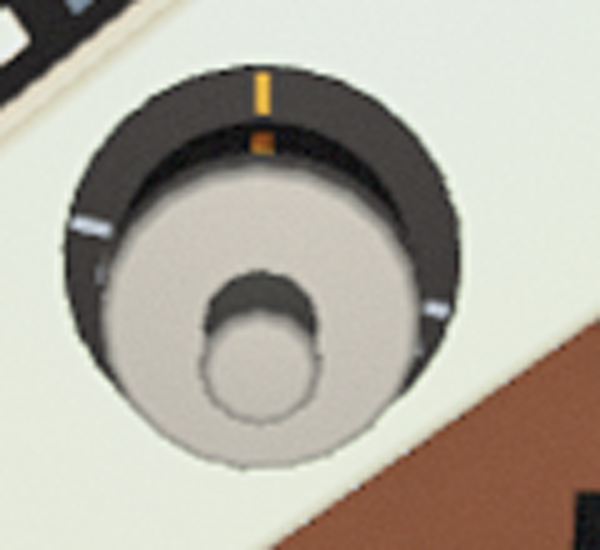

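```bash
python3 - <<'E'
from m import *
a=cam('top');print(w['camera_from_world'][2,:3])
for z in (.10,.12,.14,.156): print(z,ray(a,258.2,144.5,z),ray(w,252,203.6,z))
for z,r0,r1,n in [(.156,.005,.019,'knob'),(.15,.005,.019,'knob'),(.127,.024,.042,'disc')]:
    print(n,scan(np.array([.5877,.0044]),z,r0,r1,-1))
# top view disc+turret
g2=cv2.cvtColor(a['bgr'],cv2.COLOR_BGR2GRAY)
import m
m.w=a;m.g=g2
for z,r0,r1,s,n in [(.127,.024,.042,-1,'disc'),(.156,.005,.019,-1,'knob')]: print('top',n,m.scan(np.array([.5877,.001]),z,r0,r1,s))
E
```

```text
[ 0.2772 -0.1073 -0.9548]
0.1 [ 0.6039 -0.0026  0.1   ] [ 0.6073 -0.0025  0.1   ]
0.12 [ 0.598  -0.0021  0.12  ] [0.6008 0.0002 0.12  ]
0.14 [ 0.5921 -0.0017  0.14  ] [0.5942 0.0028 0.14  ]
0.156 [ 0.5874 -0.0013  0.156 ] [0.5889 0.0049 0.156 ]
knob (array([0.5876, 0.0044]), np.float64(0.010238012727863243), 96)
knob (array([0.5896, 0.0038]), np.float64(0.010466251031186456), 87)
disc (array([0.5873, 0.0046]), np.float64(0.03224825905550745), 87)Traceback (most recent call last):
  File "<stdin>", line 10, in <module>
  File "m.py", line 17, in scan
    c,R=circ(P); e=abs(np.linalg.norm(P-c,axis=1)-R); P=P[e<max(2.0*np.median(e),.0006)]
        ~~~~^^^
  File "m.py", line 5, in circ
    A=np.c_[2*P,np.ones(len(P))];s=np.linalg.lstsq(A,(P**2).sum(1),rcond=None)[0];return s[:2],np.sqrt(s[2]+s[:2]@s[:2])
                                                     ~~~~~~~~~~^^^
    return umr_sum(a, axis, dtype, out, keepdims, initial, where)
numpy.exceptions.AxisError: axis 1 is out of bounds for array of dimension 1
```

The wrist fits agree that the cap axis is at about (0.588, 0.004). I descend and grip the knob gently.

Request:
{"api": "play_rows", "payload": {"commands": [[1.1, 0, -2, 0, 0, 0, 6], [0, 0, -3.5, 0, 0, 0, 6], [0, 0, -3.5, 0, 0, 0, 6], [0, 0, -2.5, 0, 0, 0, 6], [0, 0, -1.0, 0, 0, 0, 6], [0, 0, -0.6, 0, 0, 0, 6], [0, 0, 0, 0, 0, 0, 3], [0, 0, 0, 0, 0, 0, 1.5], [0, 0, 0, 0, 0, 0, 1.5], [0, 0, 0, 0, 0, 0, 1.5]], "grip_force": 15}}

```text
time: 3.58
ee_pos: [0.5876, 0.0085, 0.1339]
eef_rot: [0.825, 0.565, 0.0, 0.0]
ft_force: [0.3, -0.1, -0.6]
width: 0.028
```

Request:
{"api": "play_rows", "payload": {"commands": [[0, -0.3, 0, 0, 0, 0, 1.5], [0, 0, 0, 0, 0, 0, 1.5], [0, 0, 0, 0, 0, 0, 1.5], [0, 0, 0, 0, 0, 0, 1.5]]}}

```text
time: 4.08
ee_pos: [0.5876, 0.0052, 0.1339]
eef_rot: [0.825, 0.565, 0.0, 0.0]
ft_force: [-1.5, -3.2, 5.9]
width: 0.0233
```

Gripped at 23.3 mm. I lift and carry it to (0.42, 0.29).

Request:
{"api": "play_rows", "payload": {"commands": [[0, 0, 1, 0, 0, 0, 1.5], [0, 0, 3, 0, 0, 0, 1.5], [0, 0, 3, 0, 0, 0, 1.5], [-0.5, 0.5, 2, 0, 0, 0, 1.5], [-1.5, 2.8, 0, 0, 0, 0, 1.5], [-1.5, 2.8, 0, 0, 0, 0, 1.5], [-1.5, 2.8, 0, 0, 0, 0, 1.5], [-1.5, 2.8, 0, 0, 0, 0, 1.5], [-1.5, 2.8, 0, 0, 0, 0, 1.5], [-1.5, 2.8, 0, 0, 0, 0, 1.5], [-1.5, 2.8, 0, 0, 0, 0, 1.5], [-1.5, 2.8, 0, 0, 0, 0, 1.5], [-1.5, 2.8, 0, 0, 0, 0, 1.5], [-1.5, 2.8, 0, 0, 0, 0, 1.5], [-1.2, 0, -2, 0, 0, 0, 1.5], [0, 0, -3, 0, 0, 0, 1.5], [0, 0, 0, 0, 0, 0, 1.5]]}}

```text
time: 6.2
ee_pos: [0.4188, 0.29, 0.1719]
eef_rot: [0.825, 0.565, -0.002, 0.0]
ft_force: [1.1, 0.1, -0.6]
width: 0.0232
```

```bash
python3 - <<'E'
from h import *
s=r.read_state();print(s['ee_pos'],s['width'],s['ft_force'])
a=cam('top','t2.png');w=cam('wrist')
o=np.hstack([cv2.resize(a['bgr'][110:260,60:400],(680,300),interpolation=cv2.INTER_CUBIC)])
o=np.vstack([o,cv2.resize(w['bgr'],(680,300))]);cv2.imwrite('pics/m2.png',o)
E
```

```text
[0.41875465 0.28999143 0.17191939] 0.023229880756630867 [ 1.12091267  0.12725528 -0.58010174]
```

View pics/m2.png

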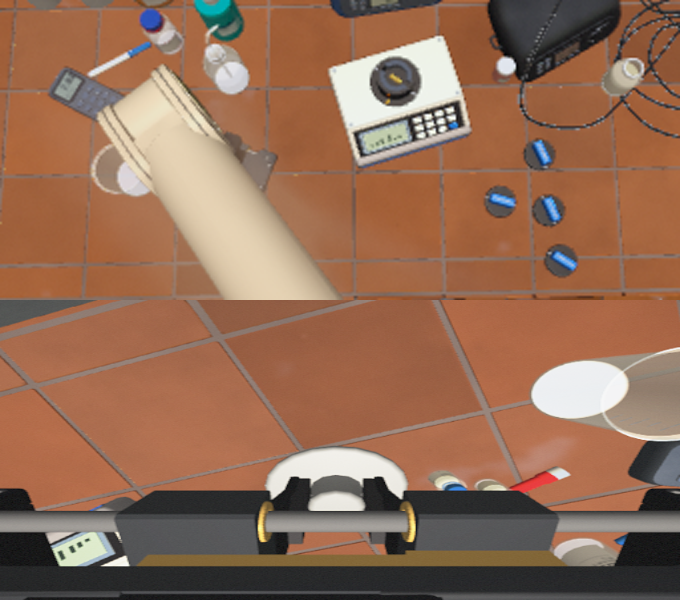

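The wrist view shows the cap hanging level in the jaws. The top view shows the well uncovered, and the beaker's edge is about 7 cm clear of the gripper body. I lower the cap.

Request:
{"api": "play_rows", "payload": {"commands": [[0, 0, -2.5, 0, 0, 0, 1.5], [0, 0, -3, 0, 0, 0, 1.5], [0, 0, -3, 0, 0, 0, 1.5], [0, 0, -3, 0, 0, 0, 1.5], [0, 0, -2, 0, 0, 0, 1.5], [0, 0, -0.6, 0, 0, 0, 1.5], [0, 0, -0.4, 0, 0, 0, 1.5], [0, 0, -0.2, 0, 0, 0, 1.5], [0, 0, -0.2, 0, 0, 0, 1.5], [0, 0, 0, 0, 0, 0, 1.5]]}}

```text
time: 7.55
ee_pos: [0.4206, 0.2906, 0.0248]
eef_rot: [0.825, 0.565, 0.0, -0.0]
ft_force: [-0.2, 0.3, -0.9]
width: 0.0234
```

Request:
{"api": "play_rows", "payload": {"commands": [[0, 0, -0.2, 0, 0, 0, 1.5], [0, 0, -0.1, 0, 0, 0, 1.5], [0, 0, -0.1, 0, 0, 0, 1.5], [0, 0, 0, 0, 0, 0, 1.5]]}}

```text
time: 8.05
ee_pos: [0.4204, 0.2905, 0.0205]
eef_rot: [0.825, 0.565, -0.0, -0.0]
ft_force: [-0.5, 0.2, -0.4]
width: 0.0229
```

Request:
{"api": "play_rows", "payload": {"commands": [[0, 0, -0.1, 0, 0, 0, 1.5], [0, 0, 0, 0, 0, 0, 1.5], [0, 0, -0.1, 0, 0, 0, 1.5], [0, 0, 0, 0, 0, 0, 1.5]]}}

```text
time: 8.55
ee_pos: [0.4207, 0.2907, 0.0197]
eef_rot: [0.825, 0.565, 0.0, -0.0]
ft_force: [-5.4, -3.7, 16.0]
width: 0.023
```

Contact at 16 N, so it is down. I release it, rise, and turn towards the carrier's yaw while going to look into the well.

Request:
{"api": "play_rows", "payload": {"commands": [[0, 0, 0.1, 0, 0, 0, 1.5], [0, 0, 0, 0, 0, 0, 4], [0, 0, 0, 0, 0, 0, 5], [0, 0, 0, 0, 0, 0, 5], [0, 0, 1, 0, 0, 0, 5], [0, 0, 4, 0, 0, 0, 5], [0, 0, 6, 0, 0, 0, 5], [0, 0, 6, 0, 0, 0, 5], [0, 0, 5, 0, 0, 0, 5]]}}

```text
time: 9.68
ee_pos: [0.4206, 0.2905, 0.2429]
eef_rot: [0.825, 0.565, 0.001, -0.0]
ft_force: [0.4, 0.8, 0.0]
width: 0.05
```

Request:
{"api": "play_rows", "payload": {"commands": [[1.2, -2.0, 0.2, 0, 0, -0.17, 6], [1.2, -2.0, 0.2, 0, 0, -0.17, 6], [1.2, -2.0, 0.2, 0, 0, -0.17, 6], [1.2, -2.0, 0.2, 0, 0, -0.17, 6], [1.2, -2.0, 0.2, 0, 0, -0.17, 6], [1.2, -2.0, 0.2, 0, 0, -0.17, 6], [1.2, -2.0, 0.2, 0, 0, -0.17, 6], [1.2, -2.0, 0.2, 0, 0, -0.17, 6], [1.2, -2.0, 0.2, 0, 0, -0.17, 6], [1.2, -2.0, 0.2, 0, 0, -0.17, 6], [1.2, -2.0, 0.2, 0, 0, -0.17, 6], [1.2, -2.0, 0.2, 0, 0, -0.17, 6], [1.2, -2.0, 0.2, 0, 0, -0.17, 6], [1.2, -2.0, 0.2, 0, 0, -0.17, 6], [0, 0, 0, 0, 0, 0, 6], [0, 0, 0, 0, 0, 0, 6]]}}

```text
time: 11.68
ee_pos: [0.5882, 0.0113, 0.2678]
eef_rot: [0.832, -0.555, -0.0, -0.0]
ft_force: [-0.5, 0.4, 0.2]
width: 0.0605
```

```bash
python3 - <<'E'
from m import *
s=r.read_state();print(s['ee_pos'],s['eef_rot'],s['joint_positions'])
q=proj(w,[.588,.002,.12]);print(q)
b=cam('scene');pc=proj(b,[.42,.29,.02]);print(pc)
u,v=map(int,q);A=cv2.resize(w['bgr'][max(v-65,0):v+65,u-65:u+65],(560,560),interpolation=cv2.INTER_CUBIC)
print('origin',u-65,max(v-65,0),560/130)
u2,v2=map(int,pc);B=cv2.resize(b['bgr'][v2-50:v2+50,u2-40:u2+40],(230,288),interpolation=cv2.INTER_CUBIC)
a=cam('top');u3,v3=map(int,proj(a,[.42,.29,.02]));C=cv2.resize(a['bgr'][v3-40:v3+40,u3-35:u3+35],(230,272),interpolation=cv2.INTER_CUBIC)
cv2.imwrite('pics/m3.png',np.hstack([A,np.vstack([B,C])]));np.savez('w3.npz',img=w['bgr'],K=w['K'],T=w['camera_from_world'])
E
```

```text
[0.5881 0.0115 0.2677] [ 0.8318 -0.5551 -0.0002 -0.0002] [-0.6012  0.2511  0.6141  1.5226 -0.146   1.4142 -1.1559]
[261.4792 182.7638]
[228.9033 173.1235]
origin 196 117 4.3076923076923075
```

View pics/m3.png

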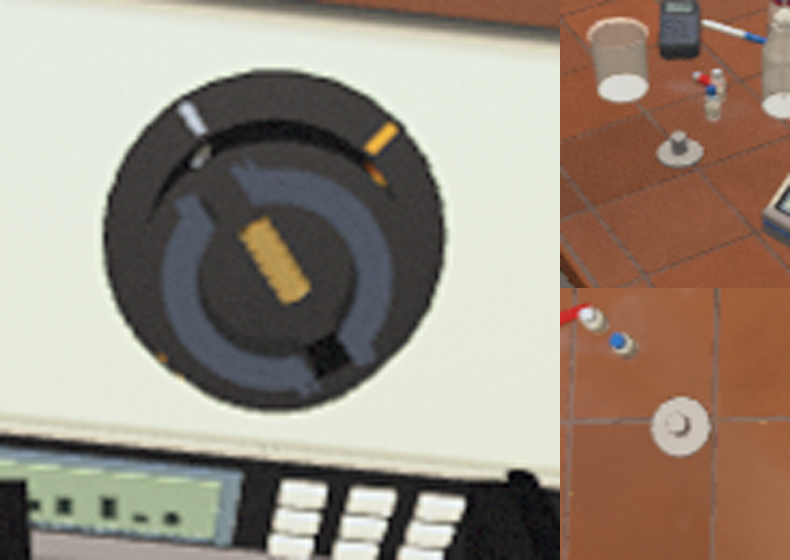

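The cap is on the worktop, knob up. The well shows a blue-grey slot ring with slots at crop (218,190) and (338,368), and the gold drive key lies along the same line. I fit the ring on z = 0.12 and get the slot direction.

```bash
python3 - <<'E'
from h import *
from m import circ
np.set_printoptions(precision=4,suppress=True)
d=np.load('w3.npz');w={'K':d['K'],'camera_from_world':d['T']};im=d['img']
hsv=cv2.cvtColor(im,cv2.COLOR_BGR2HSV)
c=lambda x,y:hsv[int(117+y/4.3077),int(196+x/4.3077)]
print(c(180,300),c(375,280),c(420,300),c(275,330),c(270,260))
roi=np.zeros(im.shape[:2],np.uint8);cv2.circle(roi,(260,183),34,255,-1)
m=cv2.inRange(hsv,(100,50,60),(130,140,130))&roi
n,l,st,ce=cv2.connectedComponentsWithStats(m)
for i in range(1,n):
    if st[i,4]>60: print(ce[i],st[i,4])
ys,xs=np.nonzero(m)
key=cv2.inRange(hsv,(15,80,90),(30,255,255))&roi
cs,_=cv2.findContours(m,cv2.RETR_EXTERNAL,cv2.CHAIN_APPROX_NONE)
P0=np.vstack([k[:,0] for k in cs if cv2.contourArea(k)>60]).astype(float)
for z in (.12,.117,.115):
    W=np.array([ray(w,u,v,z)[:2] for u,v in P0])
    C=W.mean(0)
    for _ in range(5):
        R=np.linalg.norm(W-C,axis=1);o=W[R>.0245];i=W[(R<.0225)]
        co,Ro=circ(o);ci,Ri=circ(i);C=(co+ci)/2
    M=np.array([ray(w,u,v,z)[:2] for u,v in zip(xs,ys)])-C
    rr=np.linalg.norm(M,axis=1);ang=np.degrees(np.arctan2(M[:,1],M[:,0]))%360
    h=np.histogram(ang[(rr>.02)&(rr<.028)],bins=np.arange(0,361,4))[0]
    gaps=np.nonzero(h<4)[0]*4
    print(z,'outer',co,Ro,'inner',ci,Ri,'gaps',gaps)
K=np.array([ray(w,u,v,.09)[:2] for v,u in zip(*np.nonzero(key))]);
K=K[np.linalg.norm(K-np.median(K,0),axis=1)<.014]
wv,V=np.linalg.eigh(np.cov(K.T));print('key',K.mean(0),np.degrees(np.arctan2(V[1,1],V[0,1]))%180,4*np.sqrt(wv))
E
```

```text
[110  48  96] [111  48 100] [ 0  9 55] [173  18  58] [ 21 138 178]Traceback (most recent call last):
  File "<stdin>", line 16, in <module>
    return _nx.concatenate(arrs, 0, dtype=dtype, casting=casting)
           ~~~~~~~~~~~~~~~^^^^^^^^^^^^^^^^^^^^^^^^^^^^^^^^^^^^^^^
ValueError: need at least one array to concatenate
```

```bash
cat > ring.py <<'E'
from h import *
from m import circ
np.set_printoptions(precision=4,suppress=True)
def ring(w,im,ctr):
    hsv=cv2.cvtColor(im,cv2.COLOR_BGR2HSV)
    roi=np.zeros(im.shape[:2],np.uint8);cv2.circle(roi,ctr,34,255,-1)
    m=cv2.inRange(hsv,(98,28,70),(125,140,130))&roi
    key=cv2.inRange(hsv,(15,80,90),(30,255,255))&roi
    n,l,st,ce=cv2.connectedComponentsWithStats(m)
    ok=[i for i in range(1,n) if st[i,4]>100];print('areas',[st[i,4] for i in ok])
    m=np.isin(l,ok).astype(np.uint8);ys,xs=np.nonzero(m)
    cs,_=cv2.findContours(m,cv2.RETR_EXTERNAL,cv2.CHAIN_APPROX_NONE)
    P0=np.vstack([k[:,0] for k in cs]).astype(float)
    for z in (.12,.115):
        W=np.array([ray(w,u,v,z)[:2] for u,v in P0]);C=(W.max(0)+W.min(0))/2
        for _ in range(8):
            R=np.linalg.norm(W-C,axis=1);o=W[R>.0255];i=W[R<.0215]
            co,Ro=circ(o);ci,Ri=circ(i);C=(co+ci)/2
        M=np.array([ray(w,u,v,z)[:2] for u,v in zip(xs,ys)])-C
        rr=np.linalg.norm(M,axis=1);ang=np.degrees(np.arctan2(M[:,1],M[:,0]))%360
        h=np.histogram(ang[(rr>.02)&(rr<.028)],bins=np.arange(0,361,3))[0]
        print(z,'outer',co,Ro,'inner',ci,Ri,'gaps',[(int(k*3),int(h[k])) for k in np.nonzero(h<7)[0]])
    K=np.array([ray(w,u,v,.095)[:2] for v,u in zip(*np.nonzero(key))]);K=K[np.linalg.norm(K-np.median(K,0),axis=1)<.014]
    wv,V=np.linalg.eigh(np.cov(K.T));print('key',K.mean(0),np.degrees(np.arctan2(V[1,1],V[0,1]))%180,4*np.sqrt(wv))
E
python3 - <<'E'
from ring import *
d=np.load('w3.npz');ring({'K':d['K'],'camera_from_world':d['T']},d['img'],(260,183))
E
```

```text
areas [np.int32(515), np.int32(483)]
0.12 outer [0.5882 0.004 ] 0.02858284024040294 inner [0.5881 0.004 ] 0.02055169890186011 gaps [(39, 6), (42, 1), (45, 0), (48, 0), (51, 0), (54, 0), (57, 0), (60, 0), (63, 0), (66, 4), (156, 5), (219, 6), (222, 2), (225, 0), (228, 0), (231, 0), (234, 0), (237, 0), (240, 0), (243, 0), (246, 4), (249, 6)]
0.115 outer [0.587  0.0033] 0.02900128821530529 inner [0.5868 0.0033] 0.020853900457112214 gaps [(39, 6), (42, 0), (45, 0), (48, 0), (51, 0), (54, 0), (57, 0), (60, 0), (63, 0), (66, 4), (147, 6), (156, 5), (207, 6), (219, 5), (222, 2), (225, 0), (228, 0), (231, 0), (234, 0), (237, 0), (240, 0), (243, 0), (246, 3), (249, 5)]
key [0.5872 0.0034] 54.20694417014482 [0.0105 0.028 ]
```

The well is at (0.588, 0.004). The slot angle is 54.5° from the gaps and 54.2° from the key, and the fitted radii of 20.5 and 28.6 mm match 20 and 28. Now to the carrier.

Request:
{"api": "play_rows", "payload": {"commands": [[-1.2, -2.3, -0.3, 0, 0, 0, 6], [-1.2, -2.3, -0.3, 0, 0, 0, 6], [-1.2, -2.3, -0.3, 0, 0, 0, 6], [-1.2, -2.3, -0.3, 0, 0, 0, 6], [-1.2, -2.3, -0.3, 0, 0, 0, 6], [-1.2, -2.3, -0.3, 0, 0, 0, 6], [-1.2, -2.3, -0.3, 0, 0, 0, 6], [-1.2, -2.3, -0.3, 0, 0, 0, 6], [-1.2, -2.3, -0.3, 0, 0, 0, 6], [-1.2, -2.3, -0.3, 0, 0, 0, 6], [-1.2, -2.3, -0.3, 0, 0, 0, 6], [-0.5, -2.0, -0.7, 0, 0, 0, 6], [0, 0, 0, 0, 0, 0, 6], [0, 0, 0, 0, 0, 0, 6]]}}

```text
time: 13.68
ee_pos: [0.4515, -0.2621, 0.2276]
eef_rot: [0.831, -0.556, -0.0, -0.0]
ft_force: [-0.3, 0.1, -0.1]
width: 0.0602
```

```bash
cat > car.py <<'E'
from m import *
def blue(z=.071,near=(.451,-.264)):
    m=cv2.inRange(hsv,(100,110,60),(125,255,255));n,l,st,ce=cv2.connectedComponentsWithStats(m)
    q=proj(w,[*near,z]);i=min((k for k in range(1,n) if st[k,4]>300),key=lambda k:np.hypot(*(ce[k]-q)))
    M=(l==i).astype(np.uint8)
    cn=max(cv2.findContours(M,cv2.RETR_EXTERNAL,cv2.CHAIN_APPROX_NONE)[0],key=cv2.contourArea)
    W=np.array([ray(w,u,v,z)[:2] for u,v in cn[:,0]])
    R=cv2.minAreaRect((W*1000).astype(np.float32));print('px',ce[i],'rect mm',R)
    # top face = brighter part
    v=hsv[:,:,2][l==i];t=cv2.threshold(v,0,255,cv2.THRESH_OTSU)[0];T=((l==i)&(hsv[:,:,2]>t)).astype(np.uint8)
    T=cv2.morphologyEx(T,cv2.MORPH_CLOSE,np.ones((5,5)))
    cn=max(cv2.findContours(T,cv2.RETR_EXTERNAL,cv2.CHAIN_APPROX_NONE)[0],key=cv2.contourArea)
    W=np.array([ray(w,u,v,z)[:2] for u,v in cn[:,0]]);print('bright rect',cv2.minAreaRect((W*1000).astype(np.float32)))
    return ce[i]
E
python3 - <<'E'
from car import *
s=r.read_state();print(s['ee_pos'],s['eef_rot'])
p=blue();u,v=map(int,p)
c=ray(w,*p,.07)[:2]
try: print('flange',scan(c,.043,.02,.04,1))
except Exception as e: print(e)
print(u-90,max(v-70,0))
cv2.imwrite('pics/c4.png',cv2.resize(w['bgr'][max(v-70,0):v+70,max(u-90,0):u+90],None,fx=4,fy=4,interpolation=cv2.INTER_CUBIC))
E
```

```text
[ 0.4517 -0.2618  0.2277] [ 0.8312 -0.5559  0.     -0.0002]
px [255.9514 172.4241] rect mm ((457.1746826171875, -262.6935729980469), (46.10636901855469, 15.624510765075684), 22.463520050048828)
bright rect ((455.15289306640625, -263.47467041015625), (41.88412094116211, 15.352346420288086), 23.039430618286133)
flange (array([ 0.4551, -0.2635]), np.float64(0.0295775195484335), 95)
165 102
```

View pics/c4.png

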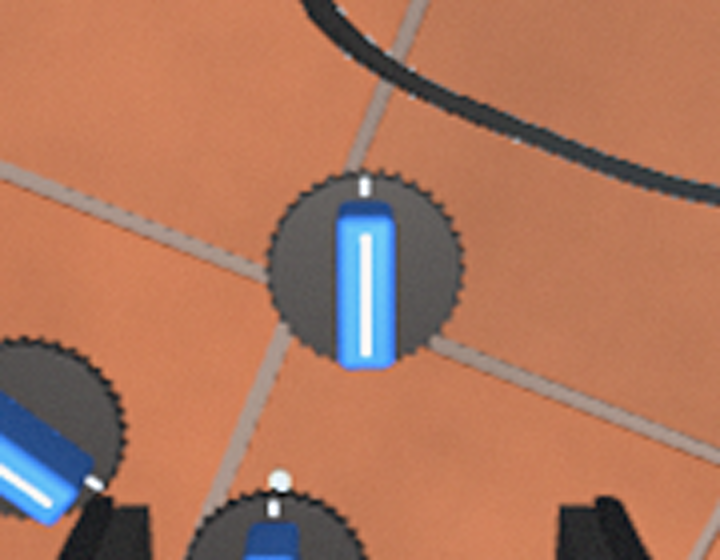

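This is the carrier at (0.455, −0.2635), yaw 22.7°; the flange fit radius of 29.6 mm agrees with 29. The tool yaw already matches, so I descend and grip.

Request:
{"api": "play_rows", "payload": {"commands": [[0.3, -0.2, -3, 0, 0, 0, 5], [0, 0, -4, 0, 0, 0, 4], [0, 0, -4, 0, 0, 0, 4], [0, 0, -4, 0, 0, 0, 4], [0, 0, -2, 0, 0, 0, 4], [0, 0, -0.7, 0, 0, 0, 4], [0, 0, -0.3, 0, 0, 0, 4], [0, 0, 0, 0, 0, 0, 3], [0, 0, 0, 0, 0, 0, 2], [0, 0, 0, 0, 0, 0, 1], [0, 0, 0, 0, 0, 0, 1], [0, 0, 0, 0, 0, 0, 1], [0, 0, 0, 0, 0, 0, 1], [0, 0, 0, 0, 0, 0, 1]], "grip_force": 40}}

```text
time: 15.48
ee_pos: [0.4548, -0.2645, 0.0479]
eef_rot: [0.831, -0.556, 0.0, -0.0]
ft_force: [-0.3, 0.9, 6.1]
width: 0.0155
```

Gripped at 15.5 mm. I lift, carry it over the well and turn it +31.8° to line up with the slots.

Request:
{"api": "play_rows", "payload": {"commands": [[0, 0, 0.5, 0, 0, 0, 1], [0, 0, 2, 0, 0, 0, 1], [0, 0, 3.5, 0, 0, 0, 1], [0, 0, 4, 0, 0, 0, 1], [0, 0, 4, 0, 0, 0, 1], [0, 0, 2.5, 0, 0, 0, 1], [0, 0, 1, 0, 0, 0, 1]]}}

```text
time: 16.35
ee_pos: [0.4547, -0.2647, 0.2237]
eef_rot: [0.831, -0.556, 0.001, -0.0]
ft_force: [1.3, -0.2, -1.0]
width: 0.0159
```

Request:
{"api": "play_rows", "payload": {"commands": [[0.5, 0.8, 0, 0, 0, 0.03, 1], [1.0, 2.1, 0, 0, 0, 0.04, 1], [1.1, 2.2, 0, 0, 0, 0.045, 1], [1.1, 2.2, 0, 0, 0, 0.045, 1], [1.1, 2.2, 0, 0, 0, 0.045, 1], [1.1, 2.2, 0, 0, 0, 0.045, 1], [1.1, 2.2, 0, 0, 0, 0.045, 1], [1.1, 2.2, 0, 0, 0, 0.045, 1], [1.1, 2.2, 0, 0, 0, 0.045, 1], [1.1, 2.2, 0, 0, 0, 0.045, 1], [1.1, 2.2, 0, 0, 0, 0.045, 1], [0.9, 2.2, 0, 0, 0, 0.045, 1], [0.6, 1.3, 0, 0, 0, 0.035, 1], [0.4, 0.6, 0, 0, 0, 0, 1], [0, 0, 0, 0, 0, 0, 1], [0, 0, 0, 0, 0, 0, 1]]}}

```text
time: 18.35
ee_pos: [0.5873, 0.0025, 0.2227]
eef_rot: [0.951, -0.308, 0.0, 0.0]
ft_force: [0.0, -1.1, -1.7]
width: 0.0159
```

```bash
python3 - <<'E'
from m import *
s=r.read_state();print(s['ee_pos'],s['eef_rot'],np.degrees(2*np.arctan2(s['eef_rot'][1],s['eef_rot'][0])),s['ft_force'],s['width'],s['joint_positions'])
cv2.imwrite('pics/w5.png',w['bgr'])
E
```

```text
[0.5873 0.0026 0.2227] [ 0.9513 -0.3082  0.0001  0.    ] -35.89747593326927 [ 0.09   -0.5006 -0.7747] 0.016073190111188976 [-0.5686  0.2699  0.5894  1.5938 -0.1532  1.3243 -0.585 ]
```

View pics/w5.png

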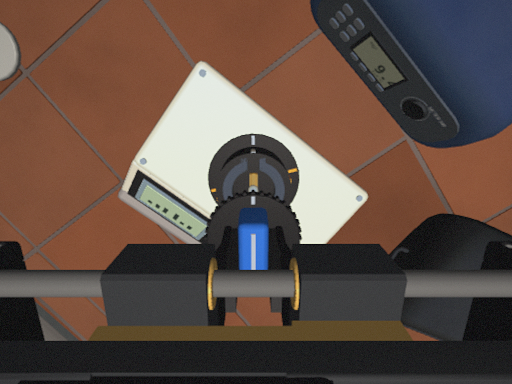

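The white line, lugs and key are aligned in column 253, and the carrier yaw is 54.1°. I shift slightly and descend to the slot entry, watching the force.

Request:
{"api": "play_rows", "payload": {"commands": [[0, 0.1, -2, 0, 0, 0.007, 1], [0, 0, -2, 0, 0, 0, 1], [0, 0, -1, 0, 0, 0, 1], [0, 0, -0.5, 0, 0, 0, 1], [0, 0, -0.3, 0, 0, 0, 1], [0, 0, -0.2, 0, 0, 0, 1], [0, 0, 0, 0, 0, 0, 1]]}}

```text
time: 19.27
ee_pos: [0.5876, 0.0046, 0.1628]
eef_rot: [0.953, -0.304, 0.0, -0.0]
ft_force: [0.8, 0.4, -1.0]
width: 0.0156
```

Request:
{"api": "play_rows", "payload": {"commands": [[0, -0.05, -0.2, 0, 0, 0, 1], [0, 0, -0.2, 0, 0, 0, 1], [0, 0, -0.2, 0, 0, 0, 1], [0, 0, -0.2, 0, 0, 0, 1], [0, 0, -0.2, 0, 0, 0, 1], [0, 0, -0.2, 0, 0, 0, 1], [0, 0, 0, 0, 0, 0, 1]]}}

```text
time: 20.15
ee_pos: [0.5874, 0.004, 0.1504]
eef_rot: [0.953, -0.304, -0.0, 0.0]
ft_force: [-0.3, -0.9, -1.0]
width: 0.0158
```

Foot is at z 0.102 with the lugs in the slots and no side force. I push on to the floor and home (TCP about 0.135).

Request:
{"api": "play_rows", "payload": {"commands": [[0, 0, -0.3, 0, 0, 0, 1], [0, 0, -0.3, 0, 0, 0, 1], [0, 0, -0.2, 0, 0, 0, 1], [0, 0, -0.2, 0, 0, 0, 1], [0, 0, -0.2, 0, 0, 0, 1], [0, 0, -0.2, 0, 0, 0, 1], [0, 0, 0, 0, 0, 0, 1]]}}

```text
time: 21.02
ee_pos: [0.5875, 0.0041, 0.1367]
eef_rot: [0.953, -0.304, 0.0, -0.0]
ft_force: [-1.9, 0.2, 4.2]
width: 0.0159
```

Request:
{"api": "play_rows", "payload": {"commands": [[0, 0, -0.1, 0, 0, 0, 1], [0, 0, -0.1, 0, 0, 0, 1], [0, 0, 0, 0, 0, 0, 1]]}}

```text
time: 21.4
ee_pos: [0.5875, 0.0041, 0.1346]
eef_rot: [0.953, -0.304, 0.0, -0.0]
ft_force: [-3.0, 0.5, 5.6]
width: 0.0157
```

Spring force is about 7 N, within 0.5 mm of home. I start turning clockwise.

Request:
{"api": "play_rows", "payload": {"commands": [[0, 0, -0.05, 0, 0, -0.05, 1], [0, 0, 0, 0, 0, -0.1, 1], [0, 0, 0, 0, 0, -0.1, 1], [0, 0, 0, 0, 0, -0.1, 1], [0, 0, 0, 0, 0, -0.1, 1], [0, 0, 0, 0, 0, 0, 1]]}}

```text
time: 22.15
ee_pos: [0.5886, 0.0038, 0.1346]
eef_rot: [0.861, -0.509, 0.001, -0.0]
ft_force: [2.3, -1.5, 5.0]
width: 0.0156
```

```bash
cat > st.py <<'E'
from h import *
np.set_printoptions(precision=3,suppress=True)
s=r.read_state();print(s['ee_pos'],np.degrees(2*np.arctan2(s['eef_rot'][1],s['eef_rot'][0])),s['ft_force'],s['torque'],s['width'],s['joint_positions'][6])
E
python3 st.py
```

```text
[0.589 0.004 0.135] -61.16947574211663 [ 2.257 -1.506  5.034] [-0.399 -0.443  0.08 ] 0.015616931542861002 -0.9678630504194085
```

Request:
{"api": "play_rows", "payload": {"commands": [[0, 0, 0, 0, 0, -0.1, 1], [0, 0, 0, 0, 0, -0.1, 1], [0, 0, 0, 0, 0, -0.1, 1], [0, 0, 0, 0, 0, -0.1, 1], [0, 0, 0, 0, 0, -0.1, 1], [0, 0, 0, 0, 0, -0.1, 1], [0, 0, 0, 0, 0, -0.1, 1], [0, 0, 0, 0, 0, -0.1, 1], [0, 0, 0, 0, 0, 0, 1]]}}

```text
time: 23.28
ee_pos: [0.5885, 0.0034, 0.1346]
eef_rot: [-0.595, 0.804, -0.001, 0.001]
ft_force: [2.1, -2.5, 3.8]
width: 0.0158
```

```bash
python3 st.py
```

```text
[0.589 0.003 0.135] 253.0078899087568 [ 2.06  -2.51   3.814] [-0.524 -0.406  0.166] 0.015809696249213034 -1.710455183481132
```

Request:
{"api": "play_rows", "payload": {"commands": [[0, 0, 0, 0, 0, -0.05, 1], [0, 0, 0, 0, 0, -0.05, 1], [0, 0, 0, 0, 0, -0.03, 1], [0, 0, 0, 0, 0, 0, 1]]}}

```text
time: 23.78
ee_pos: [0.5884, 0.0034, 0.1346]
eef_rot: [-0.542, 0.84, -0.001, 0.001]
ft_force: [2.2, -1.5, 4.9]
width: 0.0158
```

```bash
python3 st.py
```

```text
[0.588 0.003 0.135] 245.63650053734025 [ 2.173 -1.476  4.946] [-0.58  -0.284  0.284] 0.015800833971949133 -1.8283877298231586
```

Request:
{"api": "play_rows", "payload": {"commands": [[0, 0, 0, 0, 0, -0.04, 1], [0, 0, 0, 0, 0, -0.04, 1], [0, 0, 0, 0, 0, 0, 1]], "grip_force": 50}}

```text
time: 24.15
ee_pos: [0.5882, 0.0036, 0.1345]
eef_rot: [-0.508, 0.862, -0.001, 0.0]
ft_force: [1.9, -2.2, 5.1]
width: 0.0156
```

```bash
python3 st.py; python3 - <<'E'
from m import *
cv2.imwrite('pics/w6.png',w['bgr'])
E
```

```text
[0.588 0.004 0.134] 240.99875967988268 [ 1.869 -2.249  5.103] [-0.607 -0.296  0.653] 0.0155526656825882 -1.9024928370885927
```

View pics/w6.png

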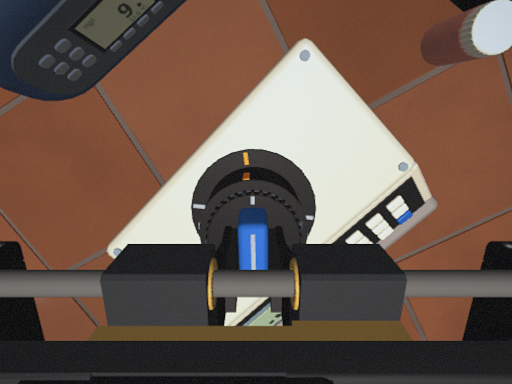

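The flange mark lines up with the orange mark, and torque jumped from 0.28 to 0.65 N·m, so it is at the stop. I press slightly more to confirm it is fully home.

Request:
{"api": "play_rows", "payload": {"commands": [[0, 0, -0.05, 0, 0, 0, 1], [0, 0, -0.05, 0, 0, 0, 1], [0, 0, 0, 0, 0, 0, 1]]}}

```text
time: 24.58
ee_pos: [0.5884, 0.0035, 0.1343]
eef_rot: [-0.508, 0.862, -0.001, 0.001]
ft_force: [-1.2, -2.1, 13.2]
width: 0.0155
```

```bash
python3 st.py
```

```text
[0.588 0.003 0.134] 241.02431506857207 [-1.243 -2.146 13.224] [-0.609  0.422  0.577] 0.015490130439577397 -1.9012792509903012
```

It bottoms at 13 N and holds at the stop. One hold and a scene check before handing in.

Request:
{"api": "play_rows", "payload": {"commands": [[0, 0, 0, 0, 0, 0, 1], [0, 0, 0, 0, 0, 0, 1], [0, 0, 0, 0, 0, 0, 1], [0, 0, 0, 0, 0, 0, 1]]}}

```text
time: 25.08
ee_pos: [0.5884, 0.0035, 0.1343]
eef_rot: [-0.508, 0.862, -0.001, 0.001]
ft_force: [-0.4, -2.2, 12.2]
width: 0.0156
```

```bash
python3 st.py; python3 -c "
from h import *
b=cam('scene');cv2.imwrite('pics/s7.png',cv2.resize(b['bgr'][60:310,160:440],None,fx=2.3,fy=2.3,interpolation=cv2.INTER_CUBIC))"
```

```text
[0.588 0.003 0.134] 241.02233493002757 [-0.354 -2.222 12.223] [-0.597  0.433  0.646] 0.015588049872818732 -1.9012957180492687
```

View pics/s7.png

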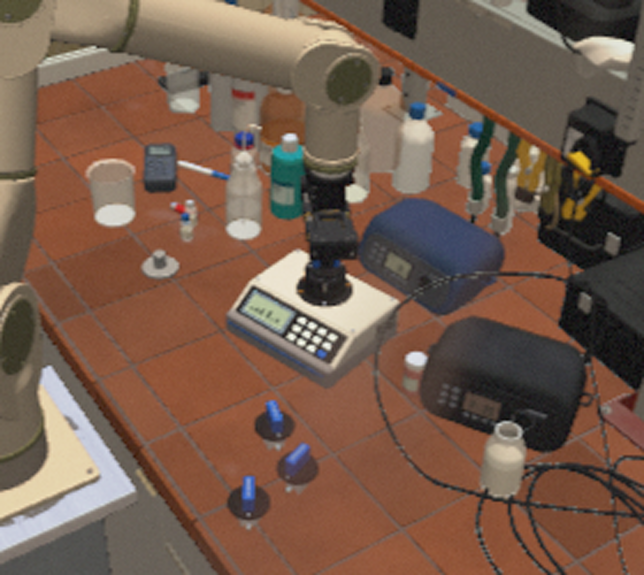

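The cap sits knob up at (160,265), the carrier is in the well, and the bystanders and the three lookalikes are standing untouched. I hand in.

```bash
python3 -c "
from bench import r
print(r.close_job())"; python3 st.py
```

```text
the job is handed in; nothing more can be done
None
the job is handed in; nothing more can be done
```

The job is handed in after about 25 s. I set the dust cap down knob up at about (0.42, 0.29). The farthest carrier went into the well with its lugs in the slots, pushed home and turned clockwise to the stop. I finished still gripping it.

- **Depth:** the last press took the downward force from 5 to about 12–13 N with almost no travel. That puts the carrier at the bottom, about 33.5 mm in.
- **Turn:** the torque held at about 0.6 N·m against the stop, and the flange mark points at the orange mark.
- **Surroundings:** the last scene view shows the cap knob up and the bystanders standing as before.
- **Disagreement:** the gripper turned about 1.46 rad from the slots, against the expected 1.35. I put the extra down to give in the arm and grip at the stop. I could not read the shutter angle directly.
- **Camera mismatch:** the top and wrist views differed by about 6 mm on the cap's position. I used the wrist view, and the carrier's fit in the well bore it out.

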